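# Lock the focus of the bench lens

### The job

Take the dust cover off the upright lens and set it down upright on the desk, clear of the lens stand. Then lock the focus: with a light grip on the slim middle ring alone, not touching the rings above and below it, turn it clockwise (seen from above) through its slack until you feel it bite, nip it up so that it is snug but not forced, and let go of it. Leave the ring gauge, the marker and the eraser alone.

Things in the scene. Friction and masses are not known exactly. Their poses are not given: they have to be found in the camera images.
- lens_stand: square aluminium plate 90 x 90 x 12 mm with a low collar, fixed to the desk, holding an upright lens at its centre, 98 mm high in all; origin at the centre of the underside, on the lens axis, z up
- lens: the whole lens; origin as the stand's. It sits in a rubber sleeve and gives about 0.25 rad per N m when twisted about its axis, springing back when let go. Its lock ring is the only part that turns on it; the ring has 1.0 to 1.9 rad of slack (different each time, not measured) before it bites, and tightens clockwise seen from above
- lock_ring_mid (a point): point on the lens axis at mid-height of the lock ring, 75 mm above the desk. The lock ring is the slim, bare-aluminium, finely ribbed middle ring: diameter 56 mm, 12 mm high (69 to 81 mm above the desk), round, so gripped at any yaw. It drags at a steady 0.32 N m or so and stays where it is left on the lens. 15 to 25 N of grip will do; over 40 N is too much
- focus_ring: dark ribbed fixed ring right under the lock ring, diameter 57 mm, from 40.5 to 67.5 mm above the desk (1.5 mm gap to the lock ring): not to be touched; origin at the centre of the stand's underside
- front_ring: dark smooth fixed ring right above the lock ring, diameter 49 mm, from 82 to 98 mm above the desk, with the front glass on top: not to be touched by the fingers; origin at the centre of the stand's underside
- clamp_pin (a point): hidden pin inside the lens, 8 mm off the lens axis at the lens body's +x side; the lock ring pushes it round, towards the lens body's -y, after the bite (too little to be measured well). From the bite on the turning moment climbs by 1.2 N m per rad: snug is 0.42 to 0.58 N m in all (0.08 to 0.22 rad past the bite, 0.15 is best), over 0.68 N m (0.30 rad past the bite) is forced
- dust_cover: loose grey plastic cap, an inverted cup 68 mm in diameter, 34 mm high (wall 2.5 mm, roof 3 mm, inner depth 31 mm), 60 g, with a knob on top; origin at the centre of its open rim, z up through the knob. At the start its roof rests on the front ring, rim 67 mm above the desk, and its skirt hides the lock ring
- cover_knob (a point): centre of the grip part of the cover's knob, a round knob 18 mm in diameter; 45 mm above the cover's rim; knob top 52 mm above the rim
- ring_gauge: loose steel ring gauge, 49 mm across, 15 mm high, left of the lens; origin at the centre of the underside; leave alone
- pen_marker: loose marker pen 135 mm long, 16 mm thick, beyond the lens to the left; leave alone
- eraser: loose eraser 46 x 20 x 12 mm, left of the lens near the desk's front; leave alone
There are look-alikes about, which are no part of the job. Several things have the shape of the dust_cover; the one meant has the colours described above.

How it is judged:
On the way:
1. the dust cover stands upright on the desk, clear of the lens stand, let go (height (world z) of dust_cover below 0.006 m and angle between dust_cover's own z axis and vertical below 0.1 rad and horizontal distance between dust_cover and lens_stand above 0.08 m and contact force between the fingers and dust_cover below 0.1 N), for 0.2 s.
At the end, for the whole second after the job is handed in: The lock ring has been left 0.08 to 0.22 rad past its bite (clamp pin pushed 0.64 to 1.76 mm towards the lens body's -y) and let go; the dust cover stands upright and still on the desk, its centre more than 80 mm from the lens axis (y of clamp_pin in the frame of lens between -0.00176 and -0.00064 m and height (world z) of dust_cover below 0.006 m and angle between dust_cover's own z axis and vertical below 0.1 rad and horizontal distance between dust_cover and lens_stand above 0.08 m and linear speed of dust_cover below 0.01 m/s and contact force between the fingers and lens_stand below 0.1 N); the robot touches nothing.
It fails at once if the lock ring is forced: more than 0.30 rad past its bite (y of clamp_pin in the frame of lens below -0.00236 m).
It fails at once if the fingers press on the fixed focus ring or front ring (over 1.5 N) (contact force between the fingers and focus_ring above 1.5 N or contact force between the fingers and front_ring above 1.5 N).
It fails at once if the lens is squeezed with more than 40 N on a finger (contact force between the fingers and lens_stand above 80 N).
It fails at once if a bystander is moved by more than 15 mm (distance of any of ring_gauge, pen_marker, eraser from where it was at the start of the episode above 0.015 m).
It also fails if it takes over 67 s, if anything falls off the work surface, if the arm or the gripper's body presses on something with over 40 N, if the wrist force passes 120 N, or if a joint passes its speed limit or range.

### The arm

A 7-joint arm with a two-finger parallel gripper is mounted at the origin on a cart in front of the work surface, level with it; the furniture and walls round the work are solid. World frame = base frame: x ahead of the robot, y to its left, z up, the work surface at z = 0. Lengths are in m, angles in rad, forces in N, time in s.
With the tool pointing down it reaches from about 0.4 to 0.85 m from the base axis. Payload 4.5 kg.
Tool frame: the origin (TCP) lies at the centre of the arm's flange, where the gripper is bolted on; the fingertips stand r.tcp_to_tips ahead of it and the grasp point (between the pads) lies 147 mm ahead of it (r.tcp_to_tips is the distance from the TCP to the fingertips, in m); x points along the fingers, y is the direction in which the jaws open and shut, and the axes are right-handed (so a half turn about x gives the same grasp; the last joint's range is limited). The gripper opens to 88 mm and grips with 3 to 60 N. Pads are 18 mm wide; open, the fingers measure 123 mm over their backs; the gripper's body (75 mm by 187 mm) begins 45 mm behind the grasp point.
Start: joints at [-1.164, 0.689, -0.195, 1.565, 0.157, 0.902, -0.215], TCP at [0.228, 0.582, 0.405] pointing down, gripper open.
Joint ranges: [-3.01, 3.01], [-0.46, 2.08], [-1.47, 1.51], [0.13, 2.56], [-1, 4.14], [0.04, 2.09], [-2.66, 2.66]. Speed limits (rad/s): [2.57, 2.57, 3.14, 3.14, 3.14, 3.14, 3.14].

### API

Orientations are given as a unit quaternion [x, y, z, w].
In Python, from plant import r, eyes gives the robot as it stands.
- The arm moves only by the tool carry_out, never from a script. Its argument "targets" is text: rows parted by semicolons, each of 5 numbers parted by spaces: the opening, from 0 (shut) to 1 (fully open), then the shift along the tool's x, y, z in mm, then the turn about the tool's x in rad. A call has 1 to 20 rows; each row shifts and turns the commanded pose from where the row before left it, along the tool's axes as they then stand; what a row does not reach is not made up. A row lasts 1/12 s, in which the tool goes at most 41.7 mm and 7.16 degrees, less where a joint would pass 70% of its speed; a pose out of reach is approached as far as the arm can. A call is refused whole if a number of a shift passes 41.7 or a number of a turn 0.125, either way. A call with a gripper value outside its range is refused whole. The fingers move at their own pace and stop on an object; "force" is the grip in N (left out, the last holds). Time passes only in rows, so rows that do not move let the fingers close. It gives the time, the measured TCP pose, the force and the opening at its end, in the units of the state.
- r.get_state(): the state, without advancing time (a new reading comes with each control period).
- eyes.snapshot(name): name is "scene" or "top" or "wrist"; returns (picture, depth): 384x512x3 uint8, blue, green, red; 384x512 float32, m along the optical axis (not along the pixel's ray), 0 where there is no reading.
- eyes.camera_params(name): a dict with "intrinsics" (3x3 intrinsics, pixels), "dist_coeffs" ([k1, k2, p1, p2, k3] as OpenCV has them; the pictures are not rectified), "rvec" (rotation vector, rad) and "tvec" (3), from world to camera coordinates, as OpenCV has them; the wrist camera has in their place "T_tool_cam" (4x4, takes a point from camera to tool coordinates, whose origin is the TCP and whose axes are the tool frame's). Camera axes: x right, y down, z forward; pixel columns grow to the right and rows downward; lengths in m; the calibration is good to about 2 mm. A picture is of the moment at which its call begins: read the wrist's pose just before it. camera_params takes no time and is no camera call.
- r.finish_job(): hands the job in, once; it reports no verdict.
The state is a dict: "clock": time; "q": joint angles; "qd": joint speeds; "joint_torque": joint torques, N m; "tool_pos": TCP position; "eef_rot": TCP orientation; "contact_force": force on the tool from outside, world axes, zero at the start; "moment": the same for the moment, N m; "opening": opening from 0.0 (shut) to 1.0 (fully open).
Only numpy, scipy, OpenCV 4.12 (cv2) and the standard library are available. Lean on these libraries where they do the work, as an engineer would, in place of code of your own. Each camera call takes 0.05 s, during which the arm holds its last target.

## Working session

There is one attempt and no reset: what is moved stays moved. The work goes in short steps, Python scripts to look and compute and a tool call to move; the robot and the scene stay as the last step left them, time stands still between calls to the robot, and variables do not carry over. Pictures are saved under pics/ and viewed, and the job is handed in when it is done.

Besides the shell and the picture viewer there is one more tool, called after ">>>" in YAML: its name, and indented under it one key for each argument. carry_out: Moves the arm, as the interface text tells. Its arguments: {"type":"object","properties":{"targets":{"type":"string"},"force":{"type":"number"}},"required":["targets"]}

```bash
ls; mkdir -p pics
python3 - <<'E'
from plant import r, eyes
import cv2
s=r.get_state(); print({k:(v if not hasattr(v,'round') else v) for k,v in s.items()}); print(r.tcp_to_tips)
for n in ("scene","top"):
    p,d=eyes.snapshot(n); cv2.imwrite(f"pics/{n}0.png",p); import numpy as np; np.save(f"pics/{n}0.npy",d)
    print(eyes.camera_params(n))
print(eyes.camera_params("wrist"))
E
```

```text
pics
{'clock': 0.0, 'q': array([-1.16418012,  0.69002226, -0.19452955,  1.56632518,  0.15730676,
        0.90250806, -0.21506308]), 'qd': array([ 0.00200026,  0.00039125,  0.00058683,  0.0007377 ,  0.00198127,
       -0.00062617, -0.00057796]), 'joint_torque': array([-6.59283069e-04, -5.27554786e+01, -1.26711063e+00, -1.53429866e+01,
       -5.26050688e-02,  6.48930567e-03,  1.95938105e-04]), 'tool_pos': array([0.22755285, 0.58175804, 0.40389128]), 'eef_rot': array([ 0.13034511,  0.69494342, -0.13165761,  0.69478779]), 'contact_force': array([-0.09366727,  0.68883972,  0.3310025 ]), 'moment': array([-0.00048962,  0.04731034, -0.01584342]), 'opening': 1.001339439930816}
0.166
{'intrinsics': array([[475.69301665,   0.        , 261.12928662],
       [  0.        , 475.69301665, 190.06168487],
       [  0.        ,   0.        ,   1.        ]]), 'dist_coeffs': array([-0.09286159,  0.        ,  0.        ,  0.        ,  0.        ]), 'rvec': array([ 2.11383638, -0.65045447,  0.31998935]), 'tvec': array([-0.31454975,  0.39210252,  0.5086451 ])}
{'intrinsics': array([[385.76884143,   0.    
[... 217 characters left out ...]
array([ 2.12536386, -2.17175955,  0.06238081]), 'tvec': array([0.2721086 , 0.53650309, 0.85999944])}
{'intrinsics': array([[301.47971931,   0.        , 252.55896385],
       [  0.        , 301.47971931, 194.07246409],
       [  0.        ,   0.        ,   1.        ]]), 'dist_coeffs': array([-0.07128,  0.     ,  0.     ,  0.     ,  0.     ]), 'T_tool_cam': array([[-2.06628547e-05, -2.91647519e-01,  9.56525862e-01,
         2.02377822e-02],
       [ 9.99999912e-01,  3.95223282e-04,  1.42106709e-04,
         9.33596001e-04],
       [-4.19486360e-04,  9.56525780e-01,  2.91647485e-01,
        -7.44918935e-02],
       [ 0.00000000e+00,  0.00000000e+00,  0.00000000e+00,
         1.00000000e+00]])}
```

View pics/scene0.png

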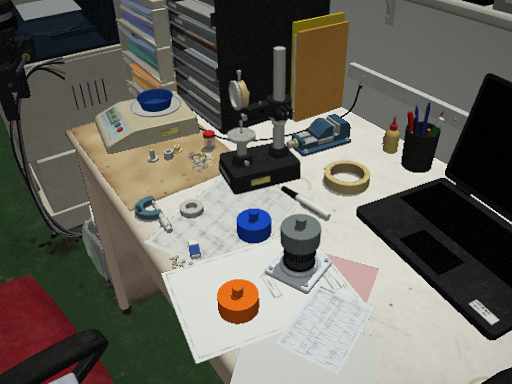

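View pics/top0.png

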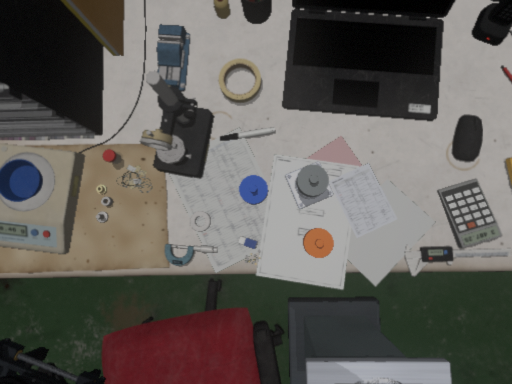

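Candidates: the grey cap on the lens (scene 300,232; top 313,181), blue cap (scene 254,225; top 253,190) and orange cap (scene 238,300; top 318,242). The grey one on the lens matches the description. I'll check it in a crop and measure it.

```bash
cat > h.py <<'E'
import cv2, numpy as np
from scipy.spatial.transform import Rotation as R
from plant import r, eyes
def Tc(n):
    c=eyes.camera_params(n)
    if n=="wrist":
        s=r.get_state(); T=np.eye(4);T[:3,:3]=R.from_quat(s['eef_rot']).as_matrix();T[:3,3]=s['tool_pos']
        return c,T@c['T_tool_cam']
    M=np.eye(4);M[:3,:3]=cv2.Rodrigues(c['rvec'])[0];M[:3,3]=c['tvec']
    return c,np.linalg.inv(M)
def rays(n,uv,cT=None):
    c,T=cT or Tc(n)
    p=cv2.undistortPoints(np.array(uv,float).reshape(-1,1,2),c['intrinsics'],c['dist_coeffs']).reshape(-1,2)
    return np.c_[p,np.ones(len(p))],T
def atz(n,uv,z,cT=None):
    p,T=rays(n,uv,cT); d=p@T[:3,:3].T; o=T[:3,3]
    return o+d*((z-o[2])/d[:,2])[:,None]
def cloud(n,d,cT=None):
    v,u=np.nonzero(d>0)
    p,T=rays(n,np.c_[u,v],cT); return (p*d[v,u][:,None])@T[:3,:3].T+T[:3,3],u,v
def proj(n,X,cT=None):
    c,T=cT or Tc(n); M=np.linalg.inv(T)
    return cv2.projectPoints(np.array(X,float).reshape(-1,1,3),cv2.Rodrigues(M[:3,:3])[0],M[:3,3],c['intrinsics'],c['dist_coeffs'])[0].reshape(-1,2)
E
python3 - <<'E'
from h import *
p=cv2.imread('pics/scene0.png');q=cv2.imread('pics/top0.png')
a=cv2.resize(p[200:300,240:360],None,fx=4,fy=4,interpolation=3)
b=cv2.resize(q[140:240,270:360],None,fx=4,fy=4,interpolation=3)
cv2.imwrite('pics/c0.png',np.hstack([a,b])[:, :800])
for nm,uv,z in [('cap knob',(313,181.5),.119),('blue',(253,189),.05),('orange',(318,241),.05),('gauge',(202,221),.015),('marker a',(222,137),.01),('marker b',(275,130),.01),('eraser',(248,243),.012)]:
    print(nm,atz('top',[uv],z)[0].round(4))
for n in('top','scene'):
    d=np.load(f'pics/{n}0.npy'); P,u,v=cloud(n,d)
    c=atz('top',[(313,181.5)],.119)[0]
    m=np.hypot(*(P[:,:2]-c[:2]).T)<.06
    for lo,hi in((.114,.125),(.098,.107),(.008,.016)):
        k=m&(P[:,2]>lo)&(P[:,2]<hi); Q=P[k]
        print(n,lo,k.sum(),Q.mean(0).round(4),((Q.max(0)+Q.min(0))/2).round(4),np.ptp(Q,axis=0).round(3))
print(Tc('top')[1].round(3))
E
```

```text
cap knob [0.5473 0.1404 0.119 ]
blue [0.5417 0.2694 0.05  ]
orange [0.4221 0.1269 0.05  ]
gauge [0.4724 0.393  0.015 ]
marker a [0.674  0.3443 0.01  ]
marker b [0.6873 0.216  0.01  ]
eraser [0.419  0.2855 0.012 ]
top 0.114 58 [0.5528 0.1392 0.1186] [0.5528 0.1393 0.1187] [0.017 0.015 0.007]
top 0.098 697 [0.5527 0.1394 0.1007] [0.5528 0.1394 0.1025] [0.065 0.066 0.009]
top 0.008 531 [0.54   0.1479 0.0115] [0.5515 0.1382 0.012 ] [0.107 0.109 0.008]
scene 0.114 77 [0.5516 0.1368 0.1178] [0.553  0.1372 0.1171] [0.019 0.016 0.006]
scene 0.098 733 [0.5498 0.1347 0.1006] [0.5524 0.1386 0.1024] [0.068 0.067 0.009]
scene 0.008 871 [0.5402 0.1236 0.0121] [0.5498 0.1347 0.012 ] [0.107 0.103 0.008]
[[-0.019 -0.995  0.102  0.452]
 [-0.999  0.024  0.042  0.223]
 [-0.044 -0.101 -0.994  0.921]
 [ 0.     0.     0.     1.   ]]
```

View pics/c0.png

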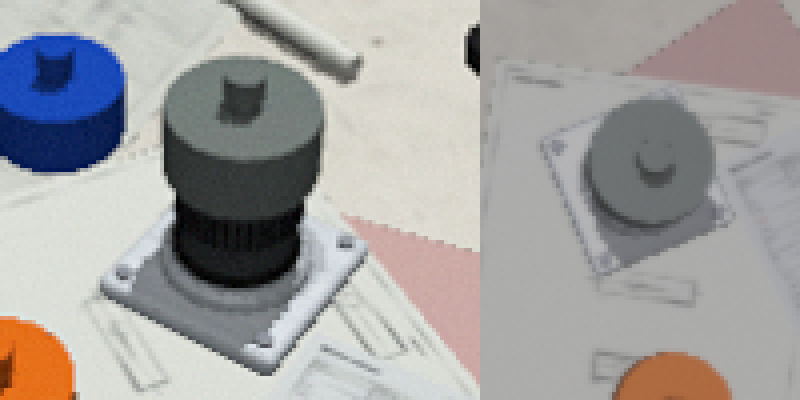

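```bash
cat >> h.py <<'E'
def st():
    s=r.get_state(); M=R.from_quat(s['eef_rot']).as_matrix()
    print('t',round(s['clock'],2),'pos',(s['tool_pos']*1000).round(2),'x',M[:,0].round(4),'y',M[:,1].round(4),'yaw_y',np.arctan2(M[1,1],M[0,1]).round(4),'F',s['contact_force'].round(2),'M',s['moment'].round(3),'op',round(s['opening'],3),'q',s['q'].round(2))
    return s,M
def to(x,y,z):
    s,M=st(); print('tool delta mm',(M.T@(np.array([x,y,z])-s['tool_pos'])*1000).round(1))
E
python3 -c "
from h import *
to(.552,.138,.404)
for uv in [(285,110),(440,120),(210,180),(260,75)]: print(atz('top',[uv],0.0)[0].round(3))"
```

```text
t 0.1 pos [227.57 581.79 404.  ] x [-5.0e-04 -1.6e-03 -1.0e+00] y [ 0.3642  0.9313 -0.0016] yaw_y 1.1981 F [ 0.3  -0.18 -0.13] M [-0.014 -0.015 -0.031] op 0.999 q [-1.16  0.69 -0.19  1.57  0.16  0.9  -0.22]
tool delta mm [   0.6 -295.2  463.8]
[0.739 0.19  0.   ]
[ 0.701 -0.176  0.   ]
[0.571 0.376 0.   ]
[0.829 0.25  0.   ]
```

>>> carry_out:
  targets: "0.5 0 -18 29 0;0.5 0 -18 29 0;0.5 0 -18 29 0;0.5 0 -18 29 0;0.5 0 -18 29 0;0.5 0 -18 29 0;0.5 0 -18 29 0;0.5 0 -18 29 0;0.5 0 -18 29 0;0.5 0 -18 29 0;0.5 0 -18 29 0;0.5 0 -18 29 0;0.5 0 -18 29 0;0.5 0 -18 29 0;0.5 0 -18 20 0;0.5 0 -18 15 0;0.5 0 -7 8 0;0.5 0 0 0 0;0.5 0 0 0 0"
  force: 20

```text
clock: 1.68
tool_pos: [0.538, 0.1446, 0.4046]
eef_rot: [0.131, 0.695, -0.131, 0.695]
contact_force: [0.1, 0.7, 0.6]
opening: 0.501
```

Run:
```python
from h import *
to(.5525,.138,.404)
cT=Tc('wrist'); p,d=eyes.snapshot('wrist'); cv2.imwrite('pics/w1.png',p); np.save('pics/w1.npy',d)
P,u,v=cloud('wrist',d,cT)
m=np.hypot(P[:,0]-.5525,P[:,1]-.138)<.05
for lo,hi in((.114,.125),(.098,.105)):
    Q=P[m&(P[:,2]>lo)&(P[:,2]<hi)]
    if len(Q):print(lo,len(Q),Q.mean(0).round(4),((Q.max(0)+Q.min(0))/2).round(4),np.ptp(Q,axis=0).round(3),np.median(Q[:,2]).round(4))
```

```text
t 1.68 pos [538.04 144.56 404.55] x [-6.0e-04  1.1e-03 -1.0e+00] y [3.642e-01 9.313e-01 8.000e-04] yaw_y 1.1981 F [0.11 0.7  0.58] M [0.045 0.002 0.022] op 0.501 q [-0.19  0.6  -0.26  1.77  0.2   0.79  0.65]
tool delta mm [ 0.5 -0.8 15.9]
0.114 284 [0.5538 0.1407 0.1186] [0.5545 0.1406 0.1173] [0.018 0.017 0.006] 0.1188
0.098 3172 [0.553  0.1409 0.1008] [0.5546 0.1405 0.1007] [0.068 0.067 0.005] 0.1008
```

View pics/w1.png

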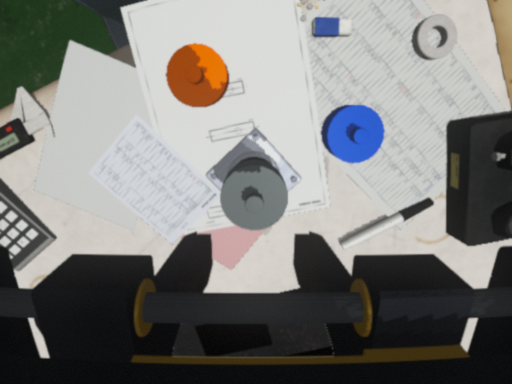

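Grey cap: near (0.5535, 0.140) in all three views, roof at 0.101 and knob top at 0.119, as the given sizes require. Wrist picture: cap at (254,195), with blue, orange, marker and gauge well apart. Now above it and down.

>>> carry_out:
  targets: "0.5 20 1 8 0.05;0.5 30 0 8 0.05;0.5 30 0 0 0;0.5 20 0 0 0;0.5 0 0 0 0;0.5 0 0 0 0"

```text
clock: 2.23
tool_pos: [0.5526, 0.1406, 0.3043]
eef_rot: [0.165, 0.689, -0.164, 0.687]
contact_force: [0.0, 0.2, 0.2]
opening: 0.499
```

Run:
```python
from h import *
to(.5538,.1400,.2715)
cT=Tc('wrist'); p,d=eyes.snapshot('wrist'); cv2.imwrite('pics/w2.png',p)
P,u,v=cloud('wrist',d,cT)
m=np.hypot(P[:,0]-.5538,P[:,1]-.14)<.05
for lo,hi in((.114,.125),(.098,.105)):
    Q=P[m&(P[:,2]>lo)&(P[:,2]<hi)]
    if len(Q):print(lo,len(Q),Q.mean(0).round(4),((Q.max(0)+Q.min(0))/2).round(4),np.ptp(Q,axis=0).round(3),np.median(Q[:,2]).round(4))
```

```text
t 2.23 pos [552.61 140.64 304.27] x [-2.3e-03  7.0e-04 -1.0e+00] y [ 4.525e-01  8.918e-01 -4.000e-04] yaw_y 1.1013 F [0.02 0.19 0.15] M [ 0.001 -0.053 -0.008] op 0.499 q [-0.22  0.76 -0.19  1.82  0.23  0.58  0.55]
tool delta mm [32.8 -0.   1.4]
0.114 652 [0.5534 0.141  0.1184] [0.5541 0.1407 0.1172] [0.017 0.017 0.006] 0.1186
0.098 6702 [0.5518 0.1419 0.1007] [0.554  0.1407 0.1004] [0.067 0.067 0.005] 0.1007
```

View pics/w2.png

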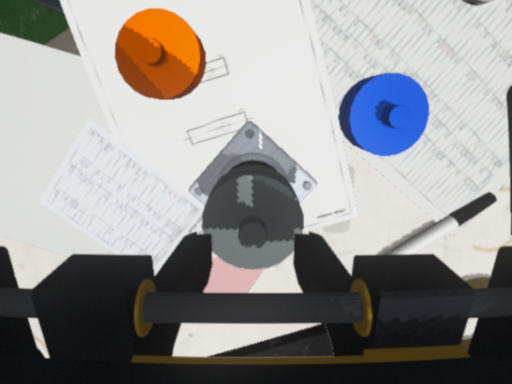

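Cap centred between the fingers (knob at 253,232). +turn = clockwise and lowers q7. Descend and grip the knob.

>>> carry_out:
  targets: "0.5 12 0 1 0;0.5 12 0 0 0;0.5 8.5 0 0 0;0.5 0 0 0 0;0.15 0 0 0 0;0.1 0 0 0 0;0.1 0 0 0 0;0.1 0 0 0 0;0.1 0 0 0 0;0.1 0 0 0 0"
  force: 20

```text
clock: 3.12
tool_pos: [0.5546, 0.1382, 0.2728]
eef_rot: [0.166, 0.687, -0.165, 0.688]
contact_force: [0.2, -0.4, 2.6]
opening: 0.195
```

```bash
python3 -c "
from h import *
st()"
```

```text
t 3.12 pos [554.6  138.22 272.77] x [ 1.2e-03  5.0e-04 -1.0e+00] y [0.4554 0.8903 0.001 ] yaw_y 1.0979 F [ 0.22 -0.44  2.63] M [ 0.01   0.027 -0.048] op 0.195 q [-0.23  0.81 -0.17  1.84  0.25  0.51  0.53]
```

>>> carry_out:
  targets: "0.1 -4 0 0 0;0.1 -8 0 0 0;0.1 -12 0 0 0;0.1 -15 0 0 0;0.1 -15 0 0 0;0.1 -15 0 0 0;0.1 -10 0 0 0;0.1 0 0 0 0;0.1 0 0 0 0"

```text
clock: 3.87
tool_pos: [0.5543, 0.138, 0.3516]
eef_rot: [0.166, 0.687, -0.165, 0.688]
contact_force: [0.1, -0.1, -0.8]
opening: 0.193
```

Run:
```python
from h import *
for i in range(3): to(.51,-.015,.352)
a,_=eyes.snapshot('scene'); b,_=eyes.snapshot('wrist')
cv2.imwrite('pics/s3.png',np.hstack([a[130:330,180:380],b[100:300,150:350]]))
```

```text
t 3.87 pos [554.35 138.04 351.64] x [ 9.e-04  3.e-04 -1.e+00] y [4.555e-01 8.903e-01 7.000e-04] yaw_y 1.0979 F [ 0.13 -0.08 -0.76] M [-0.071 -0.031 -0.   ] op 0.193 q [-0.2   0.69 -0.21  1.78  0.21  0.69  0.57]
tool delta mm [  -0.5 -156.4   30.2]
t 3.87 pos [554.35 138.04 351.64] x [ 9.e-04  3.e-04 -1.e+00] y [4.555e-01 8.903e-01 7.000e-04] yaw_y 1.0979 F [ 0.13 -0.08 -0.76] M [-0.071 -0.031 -0.   ] op 0.193 q [-0.2   0.69 -0.21  1.78  0.21  0.69  0.57]
tool delta mm [  -0.5 -156.4   30.2]
t 3.87 pos [554.35 138.04 351.64] x [ 9.e-04  3.e-04 -1.e+00] y [4.555e-01 8.903e-01 7.000e-04] yaw_y 1.0979 F [ 0.13 -0.08 -0.76] M [-0.071 -0.031 -0.   ] op 0.193 q [-0.2   0.69 -0.21  1.78  0.21  0.69  0.57]
tool delta mm [  -0.5 -156.4   30.2]
```

View pics/s3.png

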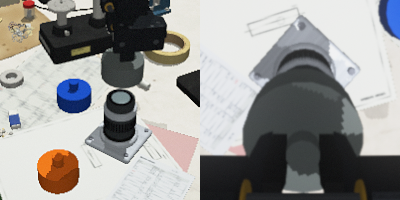

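The cap is lifted clear and the bare lens is visible. Carry it to the free paper area at about (0.51, −0.015).

>>> carry_out:
  targets: "0.1 0 -8 1 0;0.1 0 -20 4 0;0.1 0 -24 5 0;0.1 0 -24 5 0;0.1 0 -24 5 0;0.1 0 -24 5 0;0.1 0 -20 4 0;0.1 0 -12 1 0;0.1 10 0 0 0;0.1 20 0 0 0;0.1 25 0 0 0;0.1 25 0 0 0;0.1 25 0 0 0;0.1 18 0 0 0;0.1 10 0 0 0;0.1 5 0 0 0;0.1 0 0 0 0;0.1 0 0 0 0"

```text
clock: 5.47
tool_pos: [0.5102, -0.0143, 0.2136]
eef_rot: [0.166, 0.687, -0.165, 0.688]
contact_force: [0.5, -0.2, -0.7]
opening: 0.193
```

Run:
```python
from h import *
st()
a,_=eyes.snapshot('scene')
cv2.imwrite('pics/s4.png',cv2.resize(a[180:384,200:500],None,fx=2.5,fy=2.5))
```

```text
t 5.47 pos [510.24 -14.31 213.63] x [ 7.e-04  3.e-04 -1.e+00] y [4.553e-01 8.903e-01 6.000e-04] yaw_y 1.0981 F [ 0.45 -0.23 -0.68] M [ 0.021 -0.004  0.007] op 0.193 q [ 0.    0.87 -0.11  2.04  0.34  0.25  0.7 ]
```

View pics/s4.png

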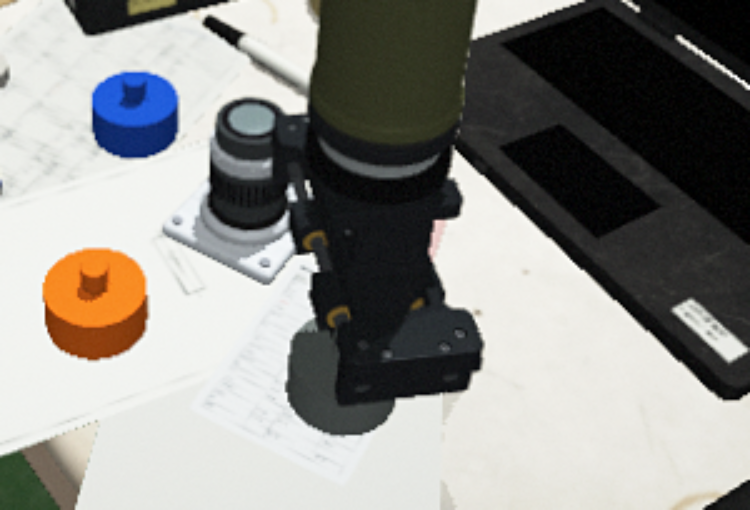

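>>> carry_out:
  targets: "0.1 3 0 0 0;0.1 2 0 0 0;0.1 1 0 0 0;0.1 0.5 0 0 0;0.1 0 0 0 0"

```text
clock: 5.93
tool_pos: [0.51, -0.0145, 0.2068]
eef_rot: [0.166, 0.687, -0.166, 0.687]
contact_force: [0.2, 0.1, -0.7]
opening: 0.194
```

Run:
```python
from h import *
st()
```

```text
t 5.93 pos [510.03 -14.45 206.76] x [ 1.e-04  1.e-04 -1.e+00] y [4.554e-01 8.903e-01 1.000e-04] yaw_y 1.098 F [ 0.18  0.14 -0.7 ] M [-0.023  0.009  0.008] op 0.194 q [-0.    0.88 -0.1   2.04  0.34  0.23  0.7 ]
```

>>> carry_out:
  targets: "0.1 0.7 0 0 0;0.1 0.5 0 0 0;0.1 0 0 0 0"

```text
clock: 6.18
tool_pos: [0.51, -0.0145, 0.2058]
eef_rot: [0.166, 0.687, -0.166, 0.688]
contact_force: [-0.4, 0.1, 2.1]
opening: 0.192
```

Run:
```python
from h import *
st()
```

```text
t 6.18 pos [510.02 -14.48 205.75] x [ 2.e-04 -1.e-04 -1.e+00] y [0.4554 0.8903 0.    ] yaw_y 1.098 F [-0.36  0.07  2.06] M [-0.03   0.11  -0.065] op 0.192 q [-0.    0.89 -0.1   2.04  0.34  0.23  0.7 ]
```

>>> carry_out:
  targets: "0.3 0 0 0 0;0.45 0 0 0 0;0.45 0 0 0 0;0.45 0 0 0 0;0.45 -5 0 0 0;0.45 -15 0 0 0;0.45 -25 0 0 0;0.45 -30 0 0 0;0.45 -30 0 0 0;0.45 -30 0 0 0;0.45 -20 0 0 0;0.8 0 0 0 0;0.8 0 0 0 0"

```text
clock: 7.27
tool_pos: [0.5101, -0.0146, 0.3616]
eef_rot: [0.166, 0.686, -0.165, 0.688]
contact_force: [-0.1, 0.7, -0.8]
opening: 0.578
```

Run:
```python
from h import *
to(.54,.09,.37)
n='wrist'
cT=Tc(n);p,d=eyes.snapshot(n);cv2.imwrite('pics/w5.png',p)
P,u,v=cloud(n,d,cT)
m=np.hypot(P[:,0]-.51,P[:,1]+.0145)<.06
for lo,hi in((.045,.06),(.03,.037)):
    Q=P[m&(P[:,2]>lo)&(P[:,2]<hi)]; print(len(Q),Q.mean(0).round(4),np.median(Q,axis=0).round(4))
```

```text
t 7.27 pos [510.11 -14.57 361.64] x [ 0.0027  0.     -1.    ] y [0.4556 0.8902 0.0013] yaw_y 1.0977 F [-0.12  0.7  -0.76] M [-0.027  0.003  0.008] op 0.578 q [ 0.09  0.61 -0.25  1.95  0.25  0.61  0.78]
tool delta mm [ -8.3 106.7 -21. ]
260 [ 0.5088 -0.0128  0.0515] [ 0.5089 -0.0127  0.0517]
2905 [ 0.5081 -0.0125  0.0338] [ 0.5068 -0.0117  0.0339]
```

View pics/w5.png

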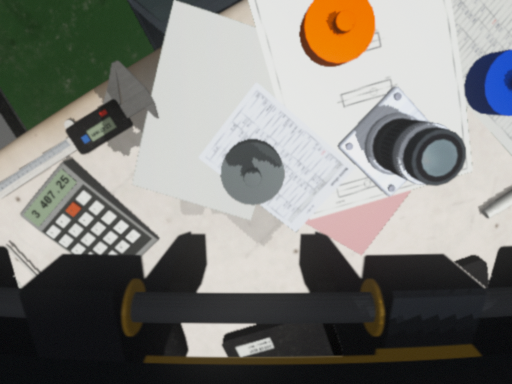

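The cover stands upright at (252,171), roof at 0.034 and about 160 mm from the lens. Go above the lens, unwinding the wrist.

>>> carry_out:
  targets: "0.85 0 0 0 0;0.85 0 18 -4 0;0.85 0 24 -4 0;0.85 0 24 -4 0;0.85 0 24 -4 0;0.85 0 24 -4 0;0.85 0 24 -4 0;0.85 0 18 -4 0;0.85 0 0 -3 -0.12;0.85 0 0 0 -0.12;0.85 0 0 0 -0.12;0.85 0 0 0 -0.12;0.85 0 0 0 -0.12;0.85 0 0 0 -0.12;0.85 0 0 0 -0.12;0.85 0 0 0 0;0.85 0 0 0 0"

```text
clock: 8.73
tool_pos: [0.5532, 0.1383, 0.3592]
eef_rot: [-0.128, 0.696, 0.128, 0.694]
contact_force: [0.7, -0.5, -0.2]
opening: 0.852
```

```bash
cat > lens.py <<'E'
from h import *
from scipy.optimize import least_squares
import sys
def lens(n,tag,c0=(.5545,.1385)):
    cT=Tc(n);p,d=eyes.snapshot(n);cv2.imwrite(f'pics/{tag}.png',p)
    P,u,v=cloud(n,d,cT)
    m=np.hypot(P[:,0]-c0[0],P[:,1]-c0[1])<.05
    Q=P[m&(P[:,2]>.094)&(P[:,2]<.101)]
    if len(Q)>10: print(n,'top',len(Q),((Q.max(0)+Q.min(0))/2).round(4),np.ptp(Q,axis=0).round(4),'z',np.median(Q[:,2]).round(4))
    # side walls: ring 69.5-80.5 radius .028 ; focus .0285 ; front .0245 : fit centre
    def res(c):
        o=[]
        for lo,hi,rad in((.071,.079,.028),(.044,.065,.0285),(.084,.0945,.0245)):
            k=m&(P[:,2]>lo)&(P[:,2]<hi); rr=np.hypot(P[k,0]-c[0],P[k,1]-c[1])-rad
            o.append(rr[abs(rr)<.008] if 0 else np.clip(rr,-.01,.01))
        return np.concatenate(o)
    s=least_squares(res,c0,loss='soft_l1',f_scale=.001); print(n,'side fit',s.x.round(4),len(s.fun),np.median(abs(s.fun)).round(4))
    return cT,p,d
if __name__=='__main__':
    st()
    for n in sys.argv[2:]: lens(n,sys.argv[1]+n)
E
python3 lens.py a6 wrist top scene
```

```text
t 8.73 pos [553.17 138.32 359.17] x [-2.7e-03 -2.0e-04 -1.0e+00] y [-3.560e-01  9.345e-01  8.000e-04] yaw_y 1.9347 F [ 0.73 -0.53 -0.2 ] M [ 0.099 -0.004  0.021] op 0.852 q [-0.05  0.71 -0.47  1.77  0.43  0.77  1.19]
wrist top 2499 [0.5546 0.1405 0.0975] [0.0486 0.0486 0.0069] z 0.0984
wrist side fit [0.5548 0.1407] 441 0.0002
top top 107 [0.5511 0.1404 0.0975] [0.044  0.0422 0.0065] z 0.0978
top side fit [0.5539 0.1387] 27 0.0005
scene top 459 [0.5527 0.1379 0.0975] [0.0487 0.049  0.0069] z 0.0981
scene side fit [0.5536 0.1396] 549 0.0006
```

View pics/a6wrist.png

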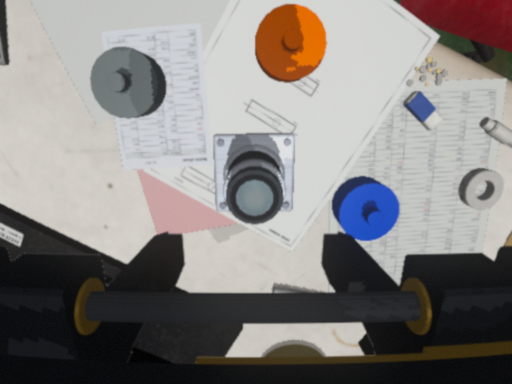

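The lens shows at (254,192). The cameras disagree by 1–2 mm, so I'll view the lens again at a different yaw to solve for the wrist-camera bias.

>>> carry_out:
  targets: "0.85 0 0 0 0.12;0.85 0 0 0 0.12;0.85 0 0 0 0.12;0.85 0 0 0 0.12;0.85 0 0 0 0.12;0.85 0 0 0 0.12;0.85 0 0 0 0.12;0.85 0 0 0 0.12;0.85 0 0 0 0.12;0.85 0 0 0 0.12;0.85 0 0 0 0.12;0.85 0 0 0 0.12;0.85 0 0 0 0.12;0.85 0 0 0 0.12;0.85 0 0 0 0.12;0.85 0 0 0 0.12;0.85 0 0 0 0;0.85 0 0 0 0"

```text
clock: 10.38
tool_pos: [0.5533, 0.139, 0.3605]
eef_rot: [0.495, 0.505, -0.495, 0.505]
contact_force: [0.4, -0.3, -1.2]
opening: 0.848
```

```bash
python3 lens.py a7 wrist
```

```text
t 10.38 pos [553.32 138.96 360.52] x [ 2.e-04 -4.e-04 -1.e+00] y [9.998e-01 2.100e-02 2.000e-04] yaw_y 0.021 F [ 0.41 -0.32 -1.18] M [-0.022  0.121  0.016] op 0.848 q [-0.38  0.68  0.09  1.79 -0.09  0.68 -0.22]
wrist top 2495 [0.5545 0.1404 0.0976] [0.0484 0.0486 0.0066] z 0.0984
wrist side fit [0.5543 0.14  ] 413 0.0002
```

The wrist camera is self-consistent (bias 0.3 mm): lens axis at about (0.5544, 0.1405). Rotate back to the starting yaw.

>>> carry_out:
  targets: "0.85 0 0 0 -0.12;0.85 0 0 0 -0.12;0.85 0 0 0 -0.12;0.85 0 0 0 -0.12;0.85 0 0 0 -0.12;0.85 0 0 0 -0.12;0.85 0 0 0 -0.12;0.85 0 0 0 -0.12;0.85 0 0 0 -0.12;0.85 0 0 0 -0.12;0.85 0 0 0 -0.12;0.85 0 0 0 -0.12;0.85 0 0 0 -0.12;0.85 0 0 0 -0.12;0.85 0 0 0 -0.12;0.85 0 0 0 -0.12;0.85 0 0 0 -0.12;0.85 0 0 0 -0.12;0.85 0 0 0 0;0.85 0 0 0 0"

```text
clock: 12.1
tool_pos: [0.5535, 0.1382, 0.3605]
eef_rot: [-0.21, 0.675, 0.211, 0.675]
contact_force: [0.4, 0.7, 0.5]
opening: 0.851
```

```bash
python3 -c "
from h import *
to(.5544,.1405,.238)"
```

```text
t 12.1 pos [553.54 138.21 360.5 ] x [-0.e+00  6.e-04 -1.e+00] y [-5.684e-01  8.227e-01  5.000e-04] yaw_y 2.1754 F [0.37 0.67 0.5 ] M [ 0.078  0.009 -0.   ] op 0.851 q [-0.01  0.72 -0.54  1.77  0.49  0.79  1.38]
tool delta mm [122.5   1.3   2. ]
```

Descend to TCP z ≈ 0.262 first (tips at 0.096), beside the front ring, then check.

>>> carry_out:
  targets: "0.85 10 1.3 2 0;0.85 20 0 0 0;0.85 20 0 0 0;0.85 20 0 0 0;0.85 15 0 0 0;0.85 10 0 0 0;0.85 4 0 0 0;0.85 0 0 0 0;0.85 0 0 0 0;0.85 0 0 0 0"

```text
clock: 12.93
tool_pos: [0.5547, 0.141, 0.2624]
eef_rot: [-0.211, 0.674, 0.211, 0.675]
contact_force: [-0.9, 1.3, 0.7]
opening: 0.852
```

Run:
```python
from h import *
to(.5544,.1405,.238)
import lens
cT,p,d=lens.lens('wrist','a8')
lens.lens('scene','a8s')
```

```text
t 12.93 pos [554.7  141.02 262.35] x [ 1.6e-03  7.0e-04 -1.0e+00] y [-5.703e-01  8.214e-01 -3.000e-04] yaw_y 2.1777 F [-0.93  1.29  0.72] M [ 0.039 -0.024  0.037] op 0.852 q [-0.08  0.85 -0.44  1.83  0.61  0.59  1.28]
tool delta mm [24.4 -0.2 -0.6]
wrist top 6292 [0.5526 0.1363 0.0975] [0.065  0.0828 0.007 ] z 0.0983
wrist side fit [0.5547 0.1408] 1391 0.0002
scene top 495 [0.5478 0.1342 0.0976] [0.0584 0.0796 0.0068] z 0.0979
scene side fit [0.5536 0.1395] 540 0.0007
```

View pics/a8.png

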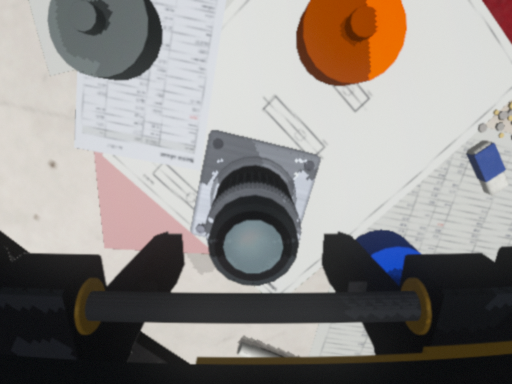

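View pics/a8s.png

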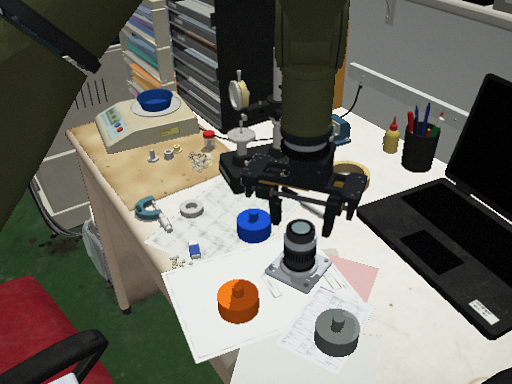

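Lens at (254,240), midway between the fingers (183 and 323). Now down to ring height.

>>> carry_out:
  targets: "0.85 8 0 -0.4 0;0.85 8 0 0 0;0.85 6 0 0 0;0.85 2.4 0 0 0;0.85 0 0 0 0;0.85 0 0 0 0;0.85 0 0 0 0"

```text
clock: 13.62
tool_pos: [0.5541, 0.1406, 0.2372]
eef_rot: [-0.211, 0.675, 0.211, 0.675]
contact_force: [0.0, -0.8, 0.5]
opening: 0.85
```

Run:
```python
from h import *
to(.5545,.1406,.238)
import lens
cT,p,d=lens.lens('wrist','a9')
a,_=eyes.snapshot('scene'); cv2.imwrite('pics/a9s.png',cv2.resize(a[150:310,230:390],None,fx=4,fy=4,interpolation=3)[:600])
```

```text
t 13.62 pos [554.11 140.65 237.17] x [ 2.e-04  2.e-04 -1.e+00] y [-5.707e-01  8.212e-01  1.000e-04] yaw_y 2.1781 F [ 0.04 -0.83  0.51] M [0.015 0.027 0.008] op 0.85 q [-0.09  0.89 -0.41  1.84  0.64  0.54  1.25]
tool delta mm [-0.8 -0.3  0.3]
wrist top 7149 [0.5521 0.1355 0.0975] [0.0655 0.0846 0.007 ] z 0.0983
wrist side fit [0.5547 0.1407] 3773 0.0007
```

View pics/a9s.png

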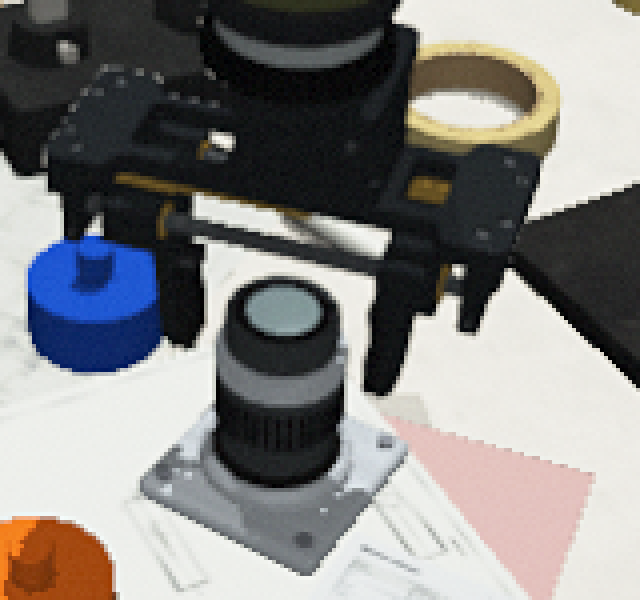

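View pics/a9.png

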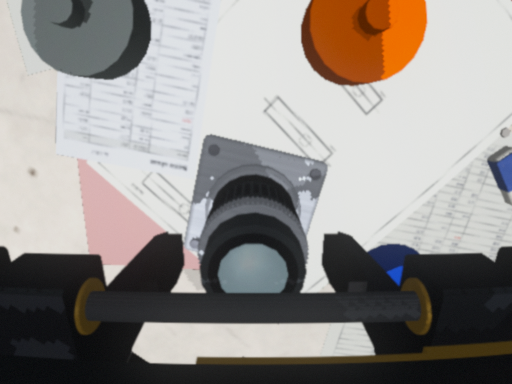

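>>> carry_out:
  targets: "0.75 -0.8 -0.2 0.3 0;0.68 0 0 0 0;0.6 0 0 0 0;0.58 0 0 0 0;0.55 0 0 0 0;0.55 0 0 0 0;0.55 0 0 0 0;0.55 0 0 0 0"
  force: 6

```text
clock: 14.38
tool_pos: [0.5544, 0.1407, 0.2381]
eef_rot: [-0.211, 0.675, 0.212, 0.675]
contact_force: [-0.5, 1.3, 2.8]
opening: 0.63
```

Run:
```python
from h import *
to(.5545,.1406,.238)
```

```text
t 14.38 pos [554.39 140.72 238.11] x [ 3.e-04  3.e-04 -1.e+00] y [-5.707e-01  8.212e-01  1.000e-04] yaw_y 2.1781 F [-0.48  1.26  2.77] M [ 0.141  0.181 -0.012] op 0.63 q [-0.09  0.89 -0.41  1.84  0.64  0.54  1.25]
tool delta mm [ 0.1 -0.2  0. ]
```

>>> carry_out:
  targets: "0.5 0 0 0 0;0.5 0 0 0 0;0.5 0 0 0 0.03;0.5 0 0 0 0.04;0.5 0 0 0 0.04;0.5 0 0 0 0.04;0.5 0 0 0 0.04;0.5 0 0 0 0.04;0.5 0 0 0 0.04;0.5 0 0 0 0.03;0.5 0 0 0 0;0.5 0 0 0 0"
  force: 22

```text
clock: 15.38
tool_pos: [0.5545, 0.1405, 0.2381]
eef_rot: [-0.109, 0.699, 0.108, 0.699]
contact_force: [-0.9, -0.6, 5.1]
opening: 0.624
```

Run:
```python
from h import *
to(.5545,.1406,.238)
```

```text
t 15.38 pos [554.5  140.51 238.06] x [ 5.e-04 -3.e-04 -1.e+00] y [-3.03e-01  9.53e-01 -4.00e-04] yaw_y 1.8786 F [-0.9  -0.58  5.05] M [0.036 0.114 0.257] op 0.624 q [-0.14  0.88 -0.33  1.84  0.54  0.51  1.04]
tool delta mm [0.1 0.1 0. ]
```

>>> carry_out:
  targets: "0.5 0 0 0 0.04;0.5 0 0 0 0.04;0.5 0 0 0 0.04;0.5 0 0 0 0.04;0.5 0 0 0 0.04;0.5 0 0 0 0.04;0.5 0 0 0 0.04;0.5 0 0 0 0.04"

```text
clock: 16.05
tool_pos: [0.5546, 0.1401, 0.2381]
eef_rot: [0.005, 0.707, -0.005, 0.707]
contact_force: [-0.2, -0.3, 5.9]
opening: 0.623
```

Run:
```python
from h import *
to(.5545,.1406,.238)
n='wrist';p,d=eyes.snapshot(n);cv2.imwrite('pics/w10.png',p); st()
```

```text
t 16.05 pos [554.59 140.13 238.08] x [ 4.e-04 -5.e-04 -1.e+00] y [ 1.440e-02  9.999e-01 -5.000e-04] yaw_y 1.5564 F [-0.21 -0.31  5.86] M [-0.165  0.081  0.287] op 0.623 q [-0.18  0.87 -0.25  1.85  0.43  0.48  0.83]
tool delta mm [ 0.1  0.5 -0.1]
t 16.1 pos [554.58 140.13 238.07] x [ 4.e-04 -7.e-04 -1.e+00] y [ 1.610e-02  9.999e-01 -7.000e-04] yaw_y 1.5547 F [-0.38 -0.86  5.74] M [-0.139  0.062  0.303] op 0.623 q [-0.18  0.87 -0.25  1.85  0.43  0.48  0.82]
```

View pics/w10.png

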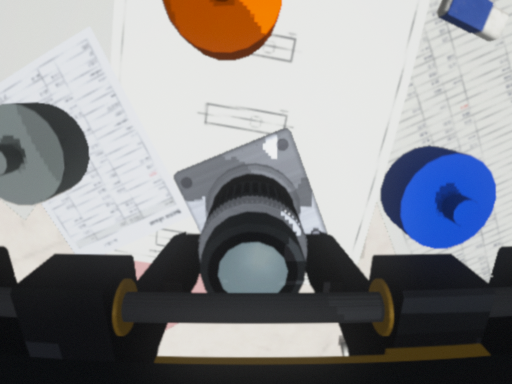

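The fingers are on the bare ring only and drag is about 0.3 N m. Continue to about 1.0 rad, then small steps.

>>> carry_out:
  targets: "0.5 0 0 0 0.04;0.5 0 0 0 0.04;0.5 0 0 0 0.04;0.5 0 0 0 0.04;0.5 0 0 0 0.04;0.5 0 0 0 0.04;0.5 0 0 0 0.04;0.5 0 0 0 0.04"

```text
clock: 16.77
tool_pos: [0.5546, 0.1398, 0.238]
eef_rot: [0.117, 0.697, -0.118, 0.697]
contact_force: [-0.6, -1.7, 5.1]
opening: 0.628
```

Run:
```python
from h import *
st()
```

```text
t 16.77 pos [554.56 139.83 238.05] x [ 1.0e-04 -1.1e-03 -1.0e+00] y [ 0.3277  0.9448 -0.001 ] yaw_y 1.237 F [-0.57 -1.72  5.14] M [-0.349  0.117  0.356] op 0.628 q [-0.23  0.87 -0.17  1.85  0.31  0.45  0.62]
```

>>> carry_out:
  targets: "0.5 0 0 0 0.03;0.5 0 0 0 0.03"

```text
clock: 16.93
tool_pos: [0.5546, 0.1398, 0.2381]
eef_rot: [0.138, 0.693, -0.139, 0.694]
contact_force: [-0.6, -1.8, 5.3]
opening: 0.63
```

Run:
```python
from h import *
st()
```

```text
t 16.93 pos [554.55 139.77 238.07] x [ 1.0e-04 -1.2e-03 -1.0e+00] y [ 0.3834  0.9236 -0.0011] yaw_y 1.1774 F [-0.59 -1.82  5.29] M [-0.297  0.153  0.31 ] op 0.63 q [-0.24  0.87 -0.16  1.85  0.28  0.45  0.58]
```

>>> carry_out:
  targets: "0.5 0 0 0 0.03;0.5 0 0 0 0.03"

```text
clock: 17.1
tool_pos: [0.5545, 0.1397, 0.2381]
eef_rot: [0.159, 0.689, -0.159, 0.689]
contact_force: [-0.6, -2.3, 5.9]
opening: 0.629
```

Run:
```python
from h import *
st()
```

```text
t 17.1 pos [554.52 139.69 238.05] x [-0.     -0.0013 -1.    ] y [ 0.4382  0.8989 -0.0012] yaw_y 1.1173 F [-0.64 -2.31  5.91] M [-0.33   0.13   0.339] op 0.629 q [-0.24  0.87 -0.14  1.85  0.26  0.45  0.54]
```

>>> carry_out:
  targets: "0.5 0 0 0 0.03;0.5 0 0 0 0.03"

```text
clock: 17.27
tool_pos: [0.5545, 0.1396, 0.238]
eef_rot: [0.179, 0.684, -0.18, 0.684]
contact_force: [-0.5, -2.3, 6.2]
opening: 0.625
```

```bash
python3 -c "
from h import *
st()"
```

```text
t 17.27 pos [554.5  139.64 238.03] x [-2.0e-04 -1.4e-03 -1.0e+00] y [ 0.4913  0.871  -0.0013] yaw_y 1.0572 F [-0.46 -2.33  6.17] M [-0.409  0.133  0.335] op 0.625 q [-0.25  0.86 -0.13  1.85  0.24  0.44  0.51]
```

>>> carry_out:
  targets: "0.5 0 0 0 0.03;0.5 0 0 0 0.03"

```text
clock: 17.43
tool_pos: [0.5545, 0.1396, 0.2381]
eef_rot: [0.199, 0.678, -0.201, 0.678]
contact_force: [-1.1, -1.9, 5.6]
opening: 0.622
```

```bash
python3 -c "
from h import *
st()"
```

```text
t 17.43 pos [554.46 139.6  238.08] x [-2.0e-04 -1.5e-03 -1.0e+00] y [ 0.5426  0.84   -0.0013] yaw_y 0.9972 F [-1.07 -1.9   5.6 ] M [-0.446  0.156  0.326] op 0.622 q [-0.26  0.86 -0.12  1.85  0.21  0.44  0.47]
```

>>> carry_out:
  targets: "0.5 0 0 0 0.03;0.5 0 0 0 0.03"

```text
clock: 17.6
tool_pos: [0.5544, 0.1395, 0.2381]
eef_rot: [0.22, 0.672, -0.221, 0.672]
contact_force: [-0.5, -3.0, 5.6]
opening: 0.622
```

```bash
python3 -c "
from h import *
st()"
```

```text
t 17.6 pos [554.43 139.52 238.05] x [-3.0e-04 -1.5e-03 -1.0e+00] y [ 0.5921  0.8059 -0.0014] yaw_y 0.9371 F [-0.54 -2.96  5.62] M [-0.484  0.101  0.344] op 0.622 q [-0.27  0.86 -0.1   1.85  0.19  0.44  0.43]
```

>>> carry_out:
  targets: "0.5 0 0 0 0.03;0.5 0 0 0 0.03"

```text
clock: 17.77
tool_pos: [0.5544, 0.1395, 0.2381]
eef_rot: [0.24, 0.665, -0.241, 0.665]
contact_force: [-1.0, -2.3, 6.8]
opening: 0.623
```

```bash
python3 -c "
from h import *
st()"
```

```text
t 17.77 pos [554.4  139.49 238.05] x [-4.0e-04 -1.6e-03 -1.0e+00] y [ 0.6393  0.7689 -0.0015] yaw_y 0.8772 F [-1.02 -2.29  6.84] M [-0.473  0.171  0.295] op 0.623 q [-0.28  0.86 -0.09  1.85  0.16  0.43  0.39]
```

>>> carry_out:
  targets: "0.5 0 0 0 0.03;0.5 0 0 0 0.03"

```text
clock: 17.93
tool_pos: [0.5544, 0.1394, 0.238]
eef_rot: [0.26, 0.657, -0.261, 0.658]
contact_force: [-0.5, -2.4, 6.1]
opening: 0.627
```

```bash
python3 -c "
from h import *
st()"
```

```text
t 17.93 pos [554.37 139.43 238.05] x [-6.0e-04 -1.8e-03 -1.0e+00] y [ 0.6843  0.7292 -0.0017] yaw_y 0.8171 F [-0.52 -2.41  6.14] M [-0.528  0.195  0.319] op 0.627 q [-0.28  0.86 -0.08  1.85  0.14  0.43  0.36]
```

>>> carry_out:
  targets: "0.5 0 0 0 0.03;0.5 0 0 0 0.03"

```text
clock: 18.1
tool_pos: [0.5543, 0.1394, 0.2381]
eef_rot: [0.279, 0.649, -0.28, 0.649]
contact_force: [-2.4, -2.4, 5.9]
opening: 0.627
```

```bash
python3 -c "
from h import *
st()"
```

```text
t 18.1 pos [554.35 139.4  238.06] x [-6.0e-04 -1.7e-03 -1.0e+00] y [ 0.7269  0.6868 -0.0016] yaw_y 0.7571 F [-2.44 -2.39  5.89] M [-0.445  0.225  0.301] op 0.627 q [-0.29  0.86 -0.06  1.85  0.12  0.43  0.32]
```

>>> carry_out:
  targets: "0.5 0 0 0 0.03;0.5 0 0 0 0.03"

```text
clock: 18.27
tool_pos: [0.5543, 0.1394, 0.2381]
eef_rot: [0.298, 0.641, -0.3, 0.641]
contact_force: [-0.3, -2.7, 5.8]
opening: 0.622
```

```bash
python3 -c "
from h import *
st()"
```

```text
t 18.27 pos [554.31 139.36 238.06] x [-7.0e-04 -1.8e-03 -1.0e+00] y [ 0.7667  0.642  -0.0017] yaw_y 0.6971 F [-0.26 -2.74  5.83] M [-0.539  0.217  0.275] op 0.622 q [-0.3   0.86 -0.05  1.85  0.09  0.43  0.28]
```

>>> carry_out:
  targets: "0.5 0 0 0 0.03;0.5 0 0 0 0.03"

```text
clock: 18.43
tool_pos: [0.5543, 0.1393, 0.2381]
eef_rot: [0.318, 0.631, -0.319, 0.631]
contact_force: [-0.6, -2.6, 6.1]
opening: 0.623
```

```bash
python3 -c "
from h import *
st()"
```

```text
t 18.43 pos [554.28 139.3  238.05] x [-8.0e-04 -1.9e-03 -1.0e+00] y [ 0.8039  0.5948 -0.0018] yaw_y 0.637 F [-0.58 -2.64  6.14] M [-0.614  0.263  0.359] op 0.623 q [-0.31  0.86 -0.03  1.85  0.07  0.43  0.25]
```

>>> carry_out:
  targets: "0.5 0 0 0 0.03;0.5 0 0 0 0.03"

```text
clock: 18.6
tool_pos: [0.5542, 0.1393, 0.238]
eef_rot: [0.336, 0.622, -0.338, 0.622]
contact_force: [-2.5, -2.7, 6.6]
opening: 0.629
```

```bash
python3 -c "
from h import *
st()"
```

```text
t 18.6 pos [554.22 139.26 238.03] x [-0.001 -0.002 -1.   ] y [ 0.8381  0.5455 -0.0019] yaw_y 0.577 F [-2.45 -2.71  6.59] M [-0.589  0.286  0.365] op 0.629 q [-0.32  0.86 -0.02  1.85  0.04  0.43  0.21]
```

>>> carry_out:
  targets: "0.5 0 0 0 0.03;0.5 0 0 0 0.03"

```text
clock: 18.77
tool_pos: [0.5542, 0.1392, 0.238]
eef_rot: [0.355, 0.611, -0.356, 0.611]
contact_force: [-0.5, -1.8, 7.3]
opening: 0.623
```

```bash
python3 -c "
from h import *
st()"
```

```text
t 18.77 pos [554.2  139.21 238.05] x [-0.0011 -0.002  -1.    ] y [ 0.8694  0.4942 -0.0019] yaw_y 0.5169 F [-0.54 -1.81  7.32] M [-0.545  0.319  0.342] op 0.623 q [-0.32  0.86 -0.01  1.85  0.02  0.42  0.17]
```

```bash
cat > av.py <<'E'
from h import *
m=[r.get_state()['moment']]
for i in range(8):
    eyes.snapshot('wrist'); m.append(r.get_state()['moment'])
m=np.array(m); print('avg M',m.mean(0).round(3),'sd',m.std(0).round(3)); st()
E
python3 av.py
```

```text
avg M [-0.558  0.293  0.32 ] sd [0.022 0.028 0.028]
t 19.17 pos [554.18 139.21 238.04] x [-0.0012 -0.002  -1.    ] y [ 0.8686  0.4954 -0.002 ] yaw_y 0.5183 F [-0.71 -3.23  5.77] M [-0.526  0.305  0.29 ] op 0.625 q [-0.32  0.86 -0.01  1.85  0.02  0.42  0.17]
```

>>> carry_out:
  targets: "0.5 0 0 0 0.03;0.5 0 0 0 0.03;0.5 0 0 0 0"

```text
clock: 19.42
tool_pos: [0.5541, 0.1392, 0.238]
eef_rot: [0.373, 0.6, -0.375, 0.6]
contact_force: [-1.6, -3.5, 6.7]
opening: 0.625
```

```bash
python3 av.py
```

```text
avg M [-0.597  0.317  0.315] sd [0.038 0.023 0.038]
t 19.82 pos [554.13 139.2  238.05] x [-0.0013 -0.0021 -1.    ] y [ 0.8967  0.4425 -0.002 ] yaw_y 0.4584 F [-1.83 -2.34  6.72] M [-0.567  0.301  0.32 ] op 0.629 q [-0.33  0.86  0.01  1.86 -0.01  0.42  0.14]
```

Still drag (0.315). On.

>>> carry_out:
  targets: "0.5 0 0 0 0.03;0.5 0 0 0 0.03;0.5 0 0 0 0"

```text
clock: 20.07
tool_pos: [0.5541, 0.1392, 0.238]
eef_rot: [0.391, 0.589, -0.392, 0.589]
contact_force: [-2.1, -3.1, 7.0]
opening: 0.626
```

```bash
python3 av.py
```

```text
avg M [-0.628  0.351  0.313] sd [0.042 0.02  0.022]
t 20.47 pos [554.1  139.17 238.05] x [-0.0014 -0.0021 -1.    ] y [ 0.9217  0.3879 -0.0021] yaw_y 0.3984 F [-1.18 -3.73  7.39] M [-0.676  0.373  0.346] op 0.626 q [-0.34  0.86  0.02  1.86 -0.03  0.42  0.1 ]
```

>>> carry_out:
  targets: "0.5 0 0 0 0.03;0.5 0 0 0 0.03;0.5 0 0 0 0"

```text
clock: 20.72
tool_pos: [0.554, 0.1391, 0.238]
eef_rot: [0.408, 0.577, -0.41, 0.577]
contact_force: [-1.9, -2.1, 7.2]
opening: 0.628
```

```bash
python3 av.py
```

```text
avg M [-0.638  0.391  0.314] sd [0.019 0.033 0.019]
t 21.12 pos [554.03 139.14 238.03] x [-0.0015 -0.0021 -1.    ] y [ 0.9433  0.3319 -0.0021] yaw_y 0.3384 F [-2.9  -2.34  6.79] M [-0.607  0.376  0.325] op 0.629 q [-0.35  0.87  0.03  1.86 -0.06  0.42  0.07]
```

>>> carry_out:
  targets: "0.5 0 0 0 0.03;0.5 0 0 0 0.03;0.5 0 0 0 0"

```text
clock: 21.37
tool_pos: [0.554, 0.1391, 0.238]
eef_rot: [0.425, 0.564, -0.427, 0.564]
contact_force: [-1.9, -2.9, 7.0]
opening: 0.63
```

```bash
python3 av.py
```

```text
avg M [-0.634  0.42   0.321] sd [0.031 0.026 0.045]
t 21.77 pos [553.97 139.14 238.03] x [-0.0017 -0.0021 -1.    ] y [ 0.9615  0.2749 -0.0022] yaw_y 0.2784 F [-1.43 -3.52  6.97] M [-0.626  0.425  0.311] op 0.627 q [-0.35  0.87  0.05  1.86 -0.08  0.42  0.03]
```

>>> carry_out:
  targets: "0.5 0 0 0 0.03;0.5 0 0 0 0.03;0.5 0 0 0 0"

```text
clock: 22.02
tool_pos: [0.5539, 0.1392, 0.2381]
eef_rot: [0.442, 0.551, -0.444, 0.551]
contact_force: [-2.0, -2.8, 6.9]
opening: 0.628
```

```bash
python3 av.py
```

```text
avg M [-0.64   0.43   0.361] sd [0.03  0.021 0.011]
t 22.42 pos [553.91 139.18 238.03] x [-0.0019 -0.0021 -1.    ] y [ 0.9762  0.2169 -0.0023] yaw_y 0.2186 F [-1.76 -2.35  7.25] M [-0.648  0.441  0.338] op 0.627 q [-0.36  0.87  0.06  1.86 -0.11  0.42 -0.01]
```

>>> carry_out:
  targets: "0.5 0 0 0 0.03;0.5 0 0 0 0.03;0.5 0 0 0 0"

```text
clock: 22.67
tool_pos: [0.5538, 0.1392, 0.238]
eef_rot: [0.458, 0.538, -0.46, 0.538]
contact_force: [-3.0, -1.7, 8.1]
opening: 0.626
```

```bash
python3 av.py
```

```text
avg M [-0.644  0.47   0.407] sd [0.026 0.03  0.031]
t 23.07 pos [553.86 139.17 238.04] x [-0.002  -0.0021 -1.    ] y [ 0.9874  0.1581 -0.0023] yaw_y 0.1588 F [-2.67 -3.33  6.86] M [-0.686  0.491  0.452] op 0.623 q [-0.37  0.87  0.07  1.86 -0.13  0.42 -0.04]
```

It bites at yaw ≈ 0.26. Target about 0.50 N m.

>>> carry_out:
  targets: "0.5 0 0 0 0.03;0.5 0 0 0 0.03;0.5 0 0 0 0"

```text
clock: 23.32
tool_pos: [0.5538, 0.1392, 0.238]
eef_rot: [0.474, 0.524, -0.476, 0.524]
contact_force: [-3.0, -2.3, 8.1]
opening: 0.628
```

```bash
python3 av.py
```

```text
avg M [-0.622  0.506  0.468] sd [0.027 0.024 0.036]
t 23.72 pos [553.79 139.19 238.03] x [-0.0022 -0.0021 -1.    ] y [ 0.9951  0.0989 -0.0024] yaw_y 0.099 F [-2.19 -2.56  7.6 ] M [-0.647  0.524  0.477] op 0.627 q [-0.38  0.87  0.09  1.86 -0.16  0.42 -0.08]
```

>>> carry_out:
  targets: "0.5 0 0 0 0.03;0.5 0 0 0 0"

```text
clock: 23.88
tool_pos: [0.5538, 0.1392, 0.238]
eef_rot: [0.482, 0.517, -0.484, 0.517]
contact_force: [-2.8, -2.2, 7.6]
opening: 0.629
```

```bash
python3 av.py
```

```text
avg M [-0.66   0.532  0.468] sd [0.034 0.025 0.025]
t 24.28 pos [553.76 139.25 238.04] x [-0.0022 -0.0021 -1.    ] y [ 0.9976  0.0692 -0.0024] yaw_y 0.0693 F [-3.07 -2.98  7.7 ] M [-0.702  0.493  0.444] op 0.628 q [-0.38  0.87  0.09  1.86 -0.17  0.42 -0.1 ]
```

Both estimates (0.13 by moment, 0.15 by angle past the bite) lie in the snug range. Release.

>>> carry_out:
  targets: "0.7 0 0 0 0;0.8 0 0 0 0;0.85 0 0 0 0;0.85 0 0 0 0;0.85 0 0 0 0;0.85 -5 0 0 0;0.85 -15 0 0 0;0.85 -25 0 0 0;0.85 -30 0 0 0;0.85 -30 0 0 0;0.85 -20 0 0 0;0.85 0 0 0 0;0.85 0 0 0 0"

```text
clock: 25.37
tool_pos: [0.5546, 0.1406, 0.3642]
eef_rot: [0.484, 0.516, -0.482, 0.517]
contact_force: [-0.2, 1.3, -0.5]
opening: 0.849
```

Run:
```python
from h import *
st()
p,_=eyes.snapshot('scene');cv2.imwrite('pics/s12.png',p)
cT=Tc('top');q,d=eyes.snapshot('top');P,u,v=cloud('top',d,cT)
m=np.hypot(P[:,0]-.51,P[:,1]+.0145)<.06
for lo,hi in((.045,.06),(.03,.037)):
    Q=P[m&(P[:,2]>lo)&(P[:,2]<hi)]; print(len(Q),Q.mean(0).round(4))
```

```text
t 25.37 pos [554.57 140.62 364.17] x [ 0.0026  0.001  -1.    ] y [0.9977 0.068  0.0027] yaw_y 0.0681 F [-0.18  1.28 -0.46] M [-0.072  0.018 -0.046] op 0.849 q [-0.41  0.67  0.15  1.78 -0.14  0.69 -0.12]
0 [nan nan nan]
0 [nan nan nan]<stdin>:7: RuntimeWarning: Mean of empty slice.
  ret = um.true_divide(
```

View pics/s12.png

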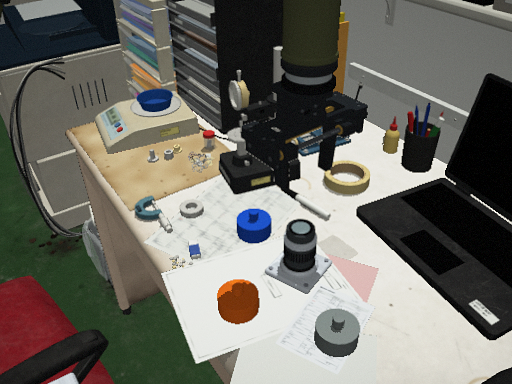

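The cover stands upright at (338,332), the lens is free at (300,245), and the bystanders are where they were. Hand in.

```bash
python3 -c "
from h import *
print(r.finish_job())"
```

```text
the job is handed in; nothing more can be done
None
```

I took the grey dust cover off by its knob and stood it upright on the desk, about 160 mm from the lens axis. I then turned the lock ring clockwise until it bit, nipped it up and let go, and handed the job in at about 25.5 s. No verdict was reported.

**Turning the ring:** I gripped only the ring with 22 N, with the fingertips 72 mm above the desk. It dragged at about 0.32 N m and bit after about 1.92 rad of wrist turn. I stopped about 0.19 rad of wrist turn past the bite.

**How tight it is:** The last two averaged moments were both 0.468 N m, even though the wrist turned 0.03 rad between them. So the two estimates differ a little: 0.13 rad past the bite by moment and 0.15 rad by angle. The gap could be noise or a slight slip of the pads, and both are inside the snug range.

**Last checks:**
- **Scene picture:** it shows the cover upright, the arm clear of the lens, and the ring gauge, marker and eraser where they were.
- **Failed check:** the arm blocked the top camera, so my last depth check of the cover gave no points. An earlier wrist-camera check put its roof at 34 mm, as it should be.
- **Unexplained force:** while gripping the ring, the wrist read 5–8 N upward and about 3 N sideways. It was gone after release. I put it down to a small position error held by the grip and did not look into it further.

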